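# Click a push-to-turn step dial to the fifth click past its red mark

## Task

Set the push-to-turn dial on the blue step box: gently press the black knob in until you just feel it bottom, turn it clockwise click by click, and leave its white pointer on the fifth click past the red mark, without running on to the sixth. Let the knob rise so that it locks there; re-grip as often as needed, never force it against its lock or hard down on its bottom stop, and leave the other things on the bench alone.

Things in the scene. Friction and masses are not known exactly. Their poses are not given: they have to be found in the camera images.
- step_box: blue box with aluminium top panel, 120 x 150 x 62 mm (x, y, z), clamped down; origin under its centre, front is -x, the knob's upright axis passes through the origin. On the panel 12 marks 30 degrees apart, one per click, ring the knob at 36 mm radius; the front one is red and larger. Two binding posts (11 mm wide, 14 mm high) stand on the panel 38 mm behind and 50 mm to either side of the axis.
- red_mark (a point): centre of the red mark (click 0) on the panel, 36 mm in front (-x of the box) of the knob axis, 62 mm above the worktop
- dial_grip (a point): point on the knob's axis to grip at, 37 mm above the panel (99 mm above the worktop) when the knob is up; sinks and turns with the knob, its -x axis is the pointer. The knob: round black grip, 40 mm diameter, 30 mm high, underside 14 mm and top 44 mm above the panel when up, white pointer line on top and down the side.
- dial (a joint): turn of the knob in rad, growing clockwise seen from above; 0 = pointer at the red mark, a click every 30 degrees (0.5236), fifth click = 2.618. Starts locked on a click from one before (-0.524) to two after (1.047) the red mark. A spring detent, roughly 0.13 N m peak, pulls to the nearest click. End stops at -1.2 and 4.35.
- dial_press (a joint): how far the knob is pressed in, m: 0 = up and locked. Boxes differ: it meets the firm bottom stop somewhere from 0.003 to 0.008 and is free to turn only in the last 0.8 mm before that. The return spring pushes up with about 4.5 N when up, 0.3 N per mm more as it sinks. Let go on a click the knob rises and locks by itself (play about 3 degrees each way); between clicks it may hang below the lock.
- lock_frame: fixed part hidden in the box: carries lock slots (at 30 mm radius) and bottom stop. It feels what the knob bears on lock or stop; over 12 N is too much (twisting the locked knob with about 0.36 N m, or pushing 12 N beyond the return spring at the bottom).
- weight_0: brass weight with a small head, 36 x 36 x 48 mm, origin under its centre; bystander
- weight_1: smaller brass weight, 29 x 29 x 41 mm; bystander
- cell_0: black and copper battery cell, 14 x 51 x 14 mm, lying; bystander
- multimeter: orange and grey multimeter, 188 x 94 x 47 mm, lying; bystander
- scope_probe: black probe, 15 x 111 x 15 mm, lying; bystander
- bnc_tee: pale T-shaped connector, 33 x 42 x 15 mm; bystander
- driver_green: green-handled screwdriver, 25 x 179 x 25 mm, lying; bystander
- yellow_tape: roll of yellow tape, 67 x 62 x 20 mm, lying flat; bystander

How it is judged (in metres and radians):
On the way, in this order (a step that is already met when the one before it is completed fails the run):
1. the knob is pressed in (value of joint dial_press above 0.002 m), for 0.1 s.
2. the knob stands on the fifth click past the red mark (value of joint dial between 2.518 and 2.718 rad), for 0.2 s.
At the end, for the whole second after the job is handed in: the knob rests on the fifth click past the red mark (2.618 rad, within 0.1 rad), up within 1.2 mm and so locked, at rest (all of step 2 and value of joint dial_press below 0.0012 m and velocity of joint dial between -0.3 and 0.3 rad/s); the robot touches nothing.
It fails at once if the knob is forced against its lock or driven hard onto its bottom stop (over 12 N) (contact force between lock_frame and anything else above 12 N).
It fails at once if the knob runs on to the sixth click past the red mark (value of joint dial above 2.95 rad).
It fails at once if a bystander is moved by more than 20 mm (distance of any of weight_0, weight_1, cell_0, multimeter, scope_probe, bnc_tee, driver_green, yellow_tape from where it was at the start of the episode above 0.02 m).
It also fails if it takes over 67 s, if anything falls off the work surface, if the arm or the gripper's body presses on something with over 40 N, if the wrist force passes 120 N, or if a joint passes its speed limit or range.

## Robot

A 6-joint arm with a two-finger parallel gripper is mounted at the origin on a cart in front of the work surface, level with it; the furniture and walls round the work are solid. World frame = base frame: x ahead of the robot, y to its left, z up, the work surface at z = 0. Lengths are in mm, angles in rad, forces in N, time in s.
With the tool pointing down it reaches from about 375 to 975 mm from the base axis. Payload 3.8 kg.
Tool frame: the origin (TCP) lies midway between the tips of the shut fingers; the grasp point (between the pads) lies 19 mm behind it (ctrl.pinch_z is the distance from the TCP to the grasp point, in mm); z points along the fingers, y is the line along which they close (so a half turn about z gives the same grasp; the last joint's range is limited). The gripper opens to 88 mm and grips with 3 to 60 N. Pads are 18 mm wide; open, the fingers measure 123 mm over their backs; the gripper's body (75 mm by 187 mm) begins 45 mm behind the grasp point.
Start: joints at [1.097, 0.264, 1.604, -0, 1.274, -0.037], TCP at [285.55, 611.62, 238.706] pointing down, gripper open.
Joint ranges: [-2.63, 2.63], [-0.94, 2.18], [0.31, 2.57], [-1.31, 4.45], [0, 2.66], [-2.55, 2.55]. Speed limits (rad/s): [2.57, 2.57, 3.14, 3.14, 3.14, 3.14].

## Interface

Orientations are given as a unit quaternion [w, x, y, z].
In Python, from station import ctrl, eyes gives the robot as it stands.
- The arm moves only by the tool jog_arm, never from a script. Its argument "increments" is a list of rows, each a list of 7 numbers: the gripper command: -1 is shut, 1 is fully open, values between are in proportion, then the shift along the tool's x, y, z in m, then the turn, a rotation vector about the tool's x, y, z in rad. A call has 1 to 10 rows; each row shifts and turns the commanded pose from where the row before left it, along the tool's axes as they then stand; what a row does not reach is not made up. A row lasts 1/12 s, in which the tool goes at most 41.7 mm and 7.16 degrees, less where a joint would pass 70% of its speed; a pose out of reach is approached as far as the arm can. A call with a gripper value outside its range is refused whole. The fingers move at their own pace and stop on an object; the grip force is fixed at half the most. Time passes only in rows, so rows that do not move let the fingers close. It gives the time, the measured TCP pose, the force, the opening and the grip force at its end, in the units of the state.
- ctrl.state(): the state, without advancing time (a new reading comes with each control period).
- eyes.read_camera(name): name is "side" or "top" or "wrist"; returns the picture (480x640x3 uint8, red, green, blue); there is no depth.
- eyes.camera_model(name): a dict with "fx", "fy", "cx", "cy" (pixels), "R" (3x3) and "t" (3): a world point X has camera coordinates R X + t. Camera axes: x right, y down, z forward; pixel columns grow to the right and rows downward; lengths in mm; the calibration is good to about 2 mm. A picture is of the moment at which its call begins: read the wrist's pose just before it. camera_model takes no time and is no camera call; for the wrist camera it gives the pose at the moment of the call.
- ctrl.sign_off(): hands the job in; it is judged then, once.
The state is a dict: "time": time; "qpos": joint angles; "qd": joint speeds; "joint_efforts": joint torques, N m; "tool_pos": TCP position; "eef_rot": TCP orientation; "wrist_force": force on the tool from outside, world axes, zero at the start; "wrist_torque": the same for the moment, N m; "grip_width": finger opening in mm; "grip_force": force on a finger pad.
Only numpy, scipy, OpenCV 4.12 (cv2) and the standard library are available. Lean on these libraries where they do the work, as an engineer would, in place of code of your own. Each camera call takes 0.05 s, during which the arm holds its last target. There are 200 camera calls.

## Working session

There is one attempt and no reset: what is moved stays moved. The work goes in short steps, Python scripts to look and compute and a tool call to move; the robot and the scene stay as the last step left them, time stands still between calls to the robot, and variables do not carry over. Pictures are saved under pics/ and viewed, at most 10 in all, crops included, and the job is handed in when it is done.

Besides the shell and the picture viewer there is one more tool, called as name(argument=value, ...), one argument or row to a line, values as JSON. jog_arm: Moves the arm, as the interface text tells. Its arguments: {"type":"object","properties":{"increments":{"type":"array","items":{"type":"array","items":{"type":"number"}}}},"required":["increments"]}

```bash
mkdir -p pics; python3 - <<'E'
from station import ctrl, eyes
import cv2,numpy as np
print(ctrl.state())
ims=[]
for n in("top","side"):
    im=eyes.read_camera(n); cv2.imwrite(f"pics/{n}0.png",im[:,:,::-1]); ims.append(im)
    m=eyes.camera_model(n); print(n,m)
E
```

```text
{'time': 0.0, 'qpos': array([ 1.09710204e+00,  2.64725918e-01,  1.60536499e+00, -4.05393164e-06,
        1.27369076e+00, -3.69037248e-02]), 'qd': array([ 0.00085403, -0.000469  , -0.00030003, -0.00046317, -0.00024259,
        0.0002052 ]), 'joint_efforts': array([-1.71823285e-03, -5.02097690e+01, -3.56876028e+01,  7.26843160e-02,
        2.93177145e-02, -2.00594714e-04]), 'tool_pos': array([285.23038327, 610.99563617, 237.41121855]), 'eef_rot': array([-2.74526801e-04,  2.16662592e-01,  9.76245934e-01, -1.05952276e-03]), 'wrist_force': array([-0.95476024,  0.0969168 , -0.193723  ]), 'wrist_torque': array([-0.03302307,  0.02699187, -0.00369843]), 'grip_force': 0.0, 'grip_width': 88.18519363150074}
top {'fx': 581.1556353163093, 'fy': 581.1556353163093, 'cx': 327.6086814109358, 'cy': 241.79732896662895, 'R': array([[-7.79620576e-02, -9.96955931e-01,  8.88094205e-04],
       [-9.75318625e-01,  7.60853726e-02, -2.07279031e-01],
       [ 2.06580488e-01, -1.70260746e-02, -9.78281460e-01]]), 't': array([   8.41527549,  613.02392535, 1432.0331267 ])}
side {'fx': 614.0810568961992, 'fy': 614.0810568961992, 'cx': 327.06714169037093, 'cy': 232.4522363780448, 'R': array([[-0.99774094,  0.06713903,  0.00231507],
       [ 0.04708269,  0.72343772, -0.68878232],
       [-0.04791899, -0.68711732, -0.72496452]]), 't': array([ 601.16587214,   51.22589473, 1433.58116273])}
```

View pics/top0.png

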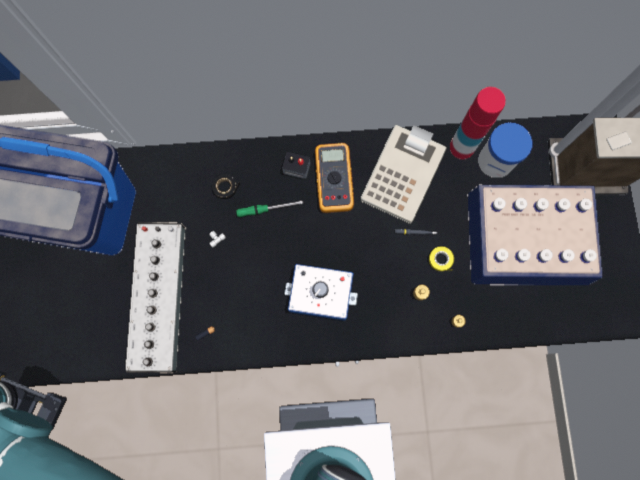

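View pics/side0.png

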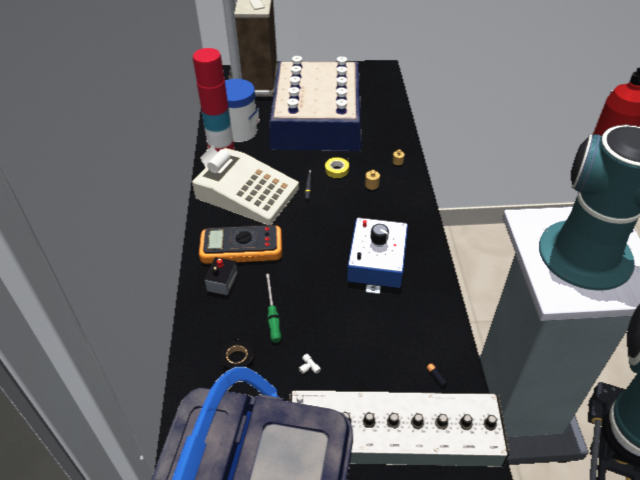

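The top view shows the box around (320,291) with its knob at (320,289). In the side view the knob is at (379,234). The arm is clear of both.

```bash
cat > h.py <<'E'
import cv2,numpy as np
from station import ctrl,eyes
def ray(m,uv,z):
    d=m['R'].T@np.array([(uv[0]-m['cx'])/m['fx'],(uv[1]-m['cy'])/m['fy'],1.]); c=-m['R'].T@m['t']
    return c+d*(z-c[2])/d[2]
def proj(m,X):
    p=m['R']@np.asarray(X,float)+m['t']; return np.array([m['fx']*p[0]/p[2]+m['cx'],m['fy']*p[1]/p[2]+m['cy']])
E
python3 - <<'E'
from h import *
R={"top":(280,255,80,75),"side":(340,210,80,75)}
out=[]
for n,(x,y,w,h) in R.items():
    im=cv2.imread(f"pics/{n}0.png"); m=eyes.camera_model(n)
    c=im[y:y+h,x:x+w]; out.append(cv2.resize(c,(400,375),interpolation=cv2.INTER_CUBIC))
    hsv=cv2.cvtColor(c,cv2.COLOR_BGR2HSV).astype(int)
    mask=((hsv[...,2]>150)&(hsv[...,1]<60)).astype('uint8')*255
    k=max(cv2.findContours(mask,cv2.RETR_EXTERNAL,cv2.CHAIN_APPROX_NONE)[0],key=cv2.contourArea)
    P=np.array([ray(m,p[0]+[x,y],62)[:2] for p in k],np.float32)
    print(n,cv2.minAreaRect(P))
    red=((hsv[...,2]>110)&(hsv[...,1]>120)&((hsv[...,0]<8)|(hsv[...,0]>172))).astype('uint8')
    N,l,s,ce=cv2.connectedComponentsWithStats(red)
    for i in range(1,N): print(' red',s[i,4],ce[i]+[x,y],ray(m,ce[i]+[x,y],62))
    blk=(hsv[...,2]<80).astype('uint8')
    N,l,s,ce=cv2.connectedComponentsWithStats(blk)
    for i in range(1,N):
        if 10<s[i,4]<900: print(' blk',s[i],ce[i]+[x,y],ray(m,ce[i]+[x,y],100))
cv2.imwrite("pics/z.png",np.hstack(out))
E
```

```text
top ((487.1258544921875, -13.214027404785156), (181.81394958496094, 116.71170806884766), 76.82469177246094)
 red 7 [342.         278.71428571] [513.71727814 -68.40502283  62.        ]
 red 1 [318. 305.] [451.83283738  -2.54520667  62.        ]
side ((487.20068359375, -10.668792724609375), (145.86679077148438, 115.7745361328125), 77.08329010009766)
 red 17 [364.11764706 222.82352941] [511.93235026 -75.79096292  62.        ]
 red 3 [394.33333333 244.66666667] [452.08777261  -3.55047585  62.        ]
 blk [ 31  19  16  16 160] [378.0625  238.11875] [492.59884546   9.31958563 100.        ]
 blk [18 43  3  6 16] [358.875 255.5  ] [539.26382316  56.56081723 100.        ]
```

View pics/z.png

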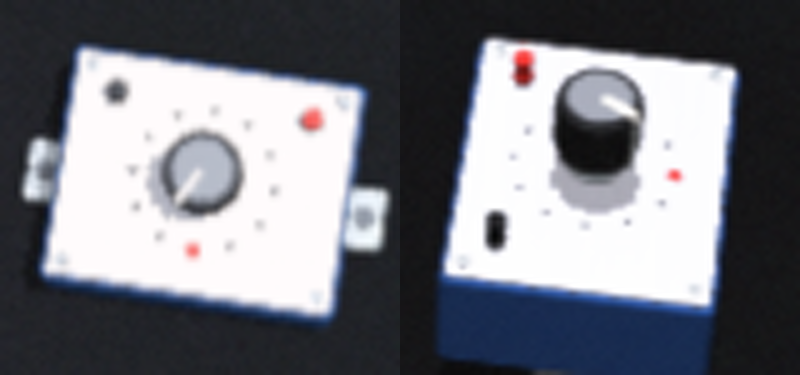

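The box centre is near (487,-11) with a yaw of about -13°. The pointer is about 24–30° clockwise of the red mark, so it looks like click +1, and I need 4 more clicks. The current tool yaw suits a single 120° turn, so I'll move over the box.

jog_arm(
  increments=[
    [0.3,-0.0223,-0.0239,0,0,0,0],
    [0.3,-0.0223,-0.0239,0,0,0,0],
    [0.3,-0.0223,-0.0239,0,0,0,0],
    [0.3,-0.0223,-0.0239,0,0,0,0],
    [0.3,-0.0223,-0.0239,0,0,0,0],
    [0.3,-0.0223,-0.0239,0,0,0,0],
    [0.3,-0.0223,-0.0239,0,0,0,0],
    [0.3,-0.0223,-0.0239,0,0,0,0],
    [0.3,-0.0223,-0.0239,0,0,0,0],
    [0.3,-0.0223,-0.0239,0,0,0,0],
  ],
)

```text
time: 0.93
tool_pos: [386.4, 299.0, 238.3]
eef_rot: [-0.0, 0.217, 0.976, -0.0]
wrist_force: [0.7, -1.5, -0.8]
grip_width: 57.4
grip_force: 0.0
```

jog_arm(
  increments=[
    [0.3,-0.0223,-0.0239,0,0,0,0],
    [0.3,-0.0223,-0.0239,0,0,0,0],
    [0.3,-0.0223,-0.0239,0,0,0,0],
    [0.3,-0.0223,-0.0239,0,0,0,0],
    [0.3,-0.0223,-0.0239,0,0,0,0],
    [0.3,-0.0223,-0.0239,0,0,0,0],
    [0.3,-0.0223,-0.0239,0,0,0,0],
    [0.3,-0.0223,-0.0239,0,0,0,0],
    [0.3,-0.0223,-0.0239,0,0,0,0],
    [0.3,-0.0223,-0.0239,0,0,0,0],
  ],
)

```text
time: 1.77
tool_pos: [487.3, -11.8, 238.4]
eef_rot: [-0.0, 0.217, 0.976, 0.0]
wrist_force: [-0.2, 0.8, 0.5]
grip_width: 57.2
grip_force: 0.0
```

jog_arm(
  increments=[
    [0.3,0,0,0,0,0,0],
    [0.3,0,0,0,0,0,0],
    [0.3,0,0,0,0,0,0],
  ],
)

```text
time: 2.02
tool_pos: [487.0, -10.0, 238.2]
eef_rot: [-0.001, 0.217, 0.976, 0.0]
wrist_force: [-0.2, 0.3, 1.5]
grip_width: 57.3
grip_force: 0.0
```

```bash
python3 - <<'E'
from h import *
s=ctrl.state();print(s['tool_pos'],s['eef_rot'],s['qpos'],s['grip_width'],s['wrist_force'])
m=eyes.camera_model("wrist");im=eyes.read_camera("wrist")[:,:,::-1].copy();cv2.imwrite("pics/w1.png",im)
print(m); print(proj(m,[487,-11,106]),proj(m,[452,-3,62]))
E
```

```text
[486.96419043  -9.97152409 238.19173795] [-6.70162952e-04  2.17098427e-01  9.76149473e-01  1.72682760e-04] [-7.19949416e-02 -9.57771745e-02  1.99319428e+00  5.67536199e-04
  1.24545096e+00 -1.20529088e+00] 57.26980361166149 [-0.2352413   0.2913483   1.52640486]
{'fx': 391.9986449714736, 'fy': 391.9986449714736, 'cx': 322.96507075048964, 'cy': 240.3106775573823, 'R': array([[ 4.24701111e-01,  9.05333609e-01,  1.53567013e-04],
       [ 8.72351412e-01, -4.09274186e-01,  2.67390455e-01],
       [ 2.42140416e-01, -1.13427059e-01, -9.63588253e-01]]), 't': array([-198.80962501, -464.33597029,  270.42188423])}
[320.34324826 231.23464917] [311.28194384 176.42596351]
```

View pics/w1.png

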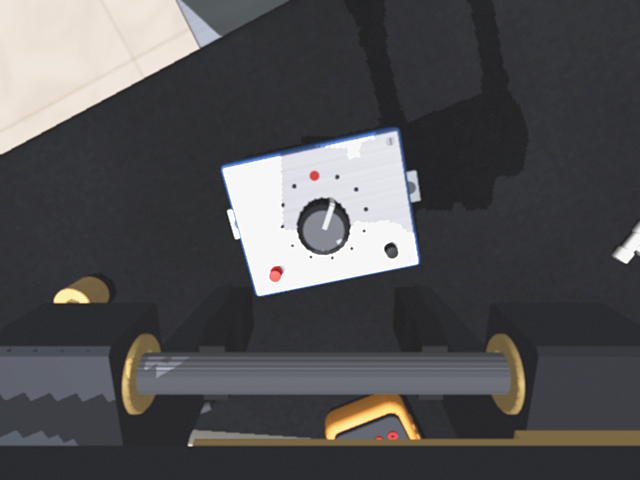

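The wrist view shows the knob top at about (324,229), the red mark at (314,176) and the pointer running towards about (332,203). I'll compute the dot ring and pointer angle exactly.

```bash
python3 - <<'E'
from h import *
from scipy.optimize import least_squares
m=eyes.camera_model("wrist");im=cv2.imread("pics/w1.png")
dots=[(294.5,186.5),(337,177),(356,189),(366,209),(364,231),(351,248),(332.5,258),(311,257),(292.5,246),(282.5,227),(283,205.5),(314.3,175.6)]
g=cv2.cvtColor(im,cv2.COLOR_BGR2GRAY).astype(float);P=[]
hsv=cv2.cvtColor(im,cv2.COLOR_BGR2HSV).astype(int)
for u,v in dots:
    x,y=int(u),int(v);r=5;w=g[y-r:y+r+1,x-r:x+r+1];w=np.clip(np.median(w)-25-w,0,None)
    yy,xx=np.mgrid[y-r:y+r+1,x-r:x+r+1]
    if w.sum()>0: P.append(ray(m,((w*xx).sum()/w.sum(),(w*yy).sum()/w.sum()),62)[:2])
P=np.array(P)
c=least_squares(lambda c:np.hypot(*(P-c).T)-36,[487,-11],loss='soft_l1').x
print(c,np.hypot(*(P-c).T).round(1)); a=np.degrees(np.arctan2(*(P-c).T[::-1])); print(a.round(1))
# pointer on top: white pixels within knob disc
K=np.zeros(g.shape,'uint8');cv2.circle(K,(324,229),30,255,-1)
M=((g>185)&(K>0)).astype('uint8');N,l,s,ce=cv2.connectedComponentsWithStats(M)
for i in range(1,N):
    if s[i,4]>15:
        q=np.argwhere(l==i)[:,::-1].astype(float);Q=np.array([ray(m,p,106)[:2] for p in q]);v=cv2.fitLine(Q.astype('f4'),cv2.DIST_L2,0,.01,.01).ravel();print(s[i],v,np.degrees(np.arctan2(v[1],v[0])),np.degrees(np.arctan2(*(Q.mean(0)-c)[::-1])))
dark=((g<100)).astype('uint8')*(K>0); 
E
```

```text
[486.89741167  -7.85762441] [35.8 35.5 35.6 35.8 36.1 36.3 34.1 33.9 36.6 35.8 35.7 35.7]
[-162.1  137.1  106.5   76.1   46.    16.1  -15.3  -40.7  -72.5 -102.5
 -132.3  167.5]
[322 203  12  27 141] [  0.73912174  -0.6735719  479.42633     -0.7364942 ] -42.34334 136.37375486813144
[294 205  61  55 426] [ 1.7777687e-01  9.8407084e-01  4.9716479e+02 -8.7332020e+00] 79.7597 -4.874248874305268
[337 239   5   5  17] [ 4.6808988e-01 -8.8368088e-01  4.9945438e+02 -1.4749351e+00] -62.08962 26.944163724569847
```

The pointer is +30° from red, so click 1 is confirmed and I need +120°. I'll descend close for a refined centring look.

jog_arm(
  increments=[
    [0.3,0.0004,0.0009,0.02,0,0,0],
    [0.3,0,0,0.03,0,0,0],
    [0.3,0,0,0.03,0,0,0],
    [0.3,0,0,0.02,0,0,0],
    [0.3,0,0,0.01,0,0,0],
    [0.3,0,0,0,0,0,0],
    [0.3,0,0,0,0,0,0],
  ],
)

```text
time: 2.65
tool_pos: [487.4, -8.3, 128.9]
eef_rot: [-0.0, 0.216, 0.976, 0.0]
wrist_force: [0.6, 1.0, -0.1]
grip_width: 57.5
grip_force: 0.0
```

```bash
python3 - <<'E'
from h import *
s=ctrl.state();print(s['tool_pos'],s['eef_rot'],s['wrist_force'])
m=eyes.camera_model("wrist");im=eyes.read_camera("wrist")[:,:,::-1].copy();cv2.imwrite("pics/w2.png",im)
for X in([487,-8,106],[487,-8,62],[451.8,0,62]):print(proj(m,X))
for n in("top","side"):cv2.imwrite(f"pics/{n}1.png",eyes.read_camera(n)[:,:,::-1])
E
```

```text
[487.4054743   -8.3395357  128.92053056] [-2.13165736e-04  2.15964148e-01  9.76401271e-01  1.62710018e-05] [ 0.55798919  0.99107643 -0.08796465]
[321.12579173 286.94320983]
[321.47306957 257.49620139]
[307.4943401 196.2178455]
```

View pics/w2.png

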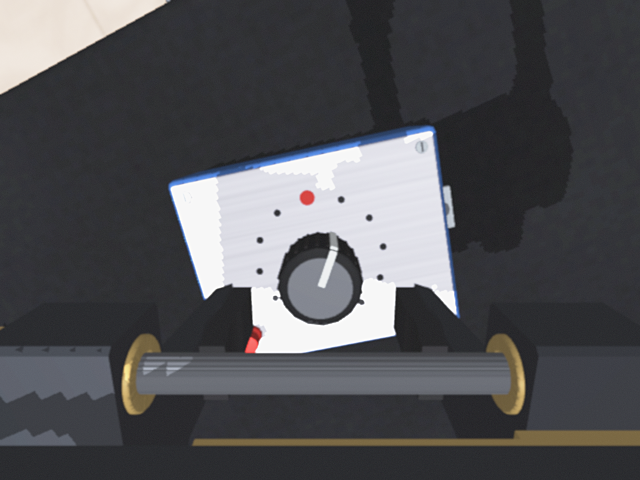

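The knob top is centred at about (320,288) and the red mark is at (307,197). Both match axis (487,-8) to within half a millimetre. I'll descend and grip.

jog_arm(
  increments=[
    [0.3,0,0,0.02,0,0,0],
    [0.3,0,0,0.02,0,0,0],
    [0.3,0,0,0.009,0,0,0],
    [0.3,0,0,0,0,0,0],
    [0.3,0,0,0,0,0,0],
  ],
)

```text
time: 3.22
tool_pos: [487.7, -9.2, 80.2]
eef_rot: [0.0, 0.217, 0.976, 0.0]
wrist_force: [0.8, -0.1, -0.1]
grip_width: 57.4
grip_force: 0.0
```

jog_arm(
  increments=[
    [0.1,0,0,0,0,0,0],
    [0.0,0,0,0,0,0,0],
    [-0.05,0,0,0,0,0,0],
    [-0.1,0,0,0,0,0,0],
    [-0.15,0,0,0,0,0,0],
    [-0.2,0,0,0,0,0,0],
    [-0.25,0,0,0,0,0,0],
    [-0.3,0,0,0,0,0,0],
  ],
)

```text
time: 3.88
tool_pos: [488.0, -9.6, 80.3]
eef_rot: [0.001, 0.217, 0.976, -0.0]
wrist_force: [-1.2, -3.7, 5.0]
grip_width: 39.2
grip_force: 30.0
```

jog_arm(
  increments=[
    [-0.4,0,-0.0005,0,0,0,0],
    [-0.4,0,0,0,0,0,0],
    [-0.4,0,0,0,0,0,0],
    [-0.4,0,0,0,0,0,0],
  ],
)

```text
time: 4.22
tool_pos: [487.8, -9.7, 79.9]
eef_rot: [0.001, 0.217, 0.976, 0.0]
wrist_force: [1.0, -3.7, 4.8]
grip_width: 39.2
grip_force: 30.0
```

```bash
python3 - <<'E'
from h import *
for i in range(4):
    s=ctrl.state();print(s['tool_pos'].round(2),s['wrist_force'].round(2),s['wrist_torque'].round(3))
    eyes.read_camera("top")
E
```

```text
[487.79  -9.71  79.95] [ 1.   -3.72  4.84] [-0.59  -0.068 -0.054]
[487.74  -9.69  79.92] [ 0.38 -2.94  4.62] [-0.466 -0.135  0.001]
[487.75  -9.68  79.94] [ 1.08 -3.39  5.08] [-0.489 -0.098 -0.011]
[487.72  -9.65  79.9 ] [ 0.41 -3.55  5.78] [-0.547 -0.166  0.018]
```

jog_arm(
  increments=[
    [-0.4,0,-0.0005,0.0005,0,0,0],
    [-0.4,0,0,0.0005,0,0,0],
    [-0.4,0,0,0,0,0,0],
    [-0.4,0,0,0,0,0,0],
  ],
)

```text
time: 4.75
tool_pos: [487.7, -9.8, 79.0]
eef_rot: [0.001, 0.217, 0.976, 0.0]
wrist_force: [1.3, -1.2, 5.0]
grip_width: 39.3
grip_force: 30.0
```

jog_arm(
  increments=[
    [-0.4,0,0,0.0005,0,0,0],
    [-0.4,0,0,0.0005,0,0,0],
    [-0.4,0,0,0,0,0,0],
    [-0.4,0,0,0,0,0,0],
  ],
)

```text
time: 5.08
tool_pos: [487.7, -9.8, 78.0]
eef_rot: [0.001, 0.217, 0.976, 0.0]
wrist_force: [0.9, -1.6, 5.4]
grip_width: 38.9
grip_force: 30.0
```

jog_arm(
  increments=[
    [-0.4,0,0,0.0005,0,0,0],
    [-0.4,0,0,0,0,0,0],
    [-0.4,0,0,0,0,0,0],
  ],
)

```text
time: 5.33
tool_pos: [487.7, -9.8, 77.6]
eef_rot: [0.001, 0.217, 0.976, 0.0]
wrist_force: [1.6, -1.4, 5.6]
grip_width: 39.1
grip_force: 30.0
```

jog_arm(
  increments=[
    [-0.4,0,0,0.0004,0,0,0],
    [-0.4,0,0,0,0,0,0],
    [-0.4,0,0,0,0,0,0],
  ],
)

```text
time: 5.58
tool_pos: [487.7, -9.8, 77.2]
eef_rot: [0.001, 0.217, 0.976, 0.0]
wrist_force: [0.7, -2.1, 6.0]
grip_width: 39.2
grip_force: 30.0
```

jog_arm(
  increments=[
    [-0.4,0,0,0.0004,0,0,0],
    [-0.4,0,0,0,0,0,0],
    [-0.4,0,0,0,0,0,0],
  ],
)

```text
time: 5.83
tool_pos: [487.7, -9.8, 76.8]
eef_rot: [0.001, 0.217, 0.976, 0.0]
wrist_force: [0.4, -2.2, 6.1]
grip_width: 39.7
grip_force: 30.0
```

jog_arm(
  increments=[
    [-0.4,0,0,0.0003,0,0,0],
    [-0.4,0,0,0,0,0,0],
    [-0.4,0,0,0,0,0,0],
  ],
)

```text
time: 6.08
tool_pos: [487.7, -9.8, 76.5]
eef_rot: [0.001, 0.217, 0.976, 0.0]
wrist_force: [1.3, -2.7, 5.4]
grip_width: 39.2
grip_force: 30.0
```

jog_arm(
  increments=[
    [-0.4,0,0,0.0003,0,0,0],
    [-0.4,0,0,0,0,0,0],
    [-0.4,0,0,0,0,0,0],
  ],
)

```text
time: 6.33
tool_pos: [487.7, -9.8, 76.2]
eef_rot: [0.001, 0.217, 0.976, 0.0]
wrist_force: [1.0, -2.7, 5.9]
grip_width: 38.9
grip_force: 30.0
```

jog_arm(
  increments=[
    [-0.4,0,0,0.0003,0,0,0],
    [-0.4,0,0,0,0,0,0],
    [-0.4,0,0,0,0,0,0],
  ],
)

```text
time: 6.58
tool_pos: [487.8, -9.8, 75.9]
eef_rot: [0.001, 0.217, 0.976, 0.0]
wrist_force: [0.7, -1.8, 5.2]
grip_width: 39.4
grip_force: 30.0
```

jog_arm(
  increments=[
    [-0.4,0,0,0.0003,0,0,0],
    [-0.4,0,0,0,0,0,0],
    [-0.4,0,0,0,0,0,0],
  ],
)

```text
time: 6.83
tool_pos: [487.7, -9.8, 75.6]
eef_rot: [0.001, 0.217, 0.976, 0.0]
wrist_force: [1.0, -2.2, 6.2]
grip_width: 39.3
grip_force: 30.0
```

jog_arm(
  increments=[
    [-0.4,0,0,0.0003,0,0,0],
    [-0.4,0,0,0,0,0,0],
    [-0.4,0,0,0,0,0,0],
  ],
)

```text
time: 7.08
tool_pos: [487.8, -9.8, 75.4]
eef_rot: [0.001, 0.217, 0.976, 0.0]
wrist_force: [0.7, -2.0, 6.1]
grip_width: 39.3
grip_force: 30.0
```

jog_arm(
  increments=[
    [-0.4,0,0,0.0003,0,0,0],
    [-0.4,0,0,0,0,0,0],
    [-0.4,0,0,0,0,0,0],
  ],
)

```text
time: 7.33
tool_pos: [487.7, -9.8, 75.1]
eef_rot: [0.001, 0.217, 0.976, 0.0]
wrist_force: [0.6, -1.1, 6.6]
grip_width: 39.1
grip_force: 30.0
```

jog_arm(
  increments=[
    [-0.4,0,0,0.0003,0,0,0],
    [-0.4,0,0,0,0,0,0],
    [-0.4,0,0,0,0,0,0],
  ],
)

```text
time: 7.58
tool_pos: [487.8, -9.9, 75.0]
eef_rot: [0.001, 0.217, 0.976, 0.0]
wrist_force: [1.2, -2.0, 6.8]
grip_width: 39.2
grip_force: 30.0
```

jog_arm(
  increments=[
    [-0.4,0,0,0.0003,0,0,0],
    [-0.4,0,0,0,0,0,0],
    [-0.4,0,0,0,0,0,0],
  ],
)

```text
time: 7.83
tool_pos: [487.9, -9.9, 74.9]
eef_rot: [0.001, 0.217, 0.976, 0.0]
wrist_force: [0.7, -2.4, 9.2]
grip_width: 39.3
grip_force: 30.0
```

The knob bottomed at a depth of about 5 mm, at z≈75 with about 3 N of excess force. I'll try a small clockwise turn.

jog_arm(
  increments=[
    [-0.4,0,0,0,0,0,0.04],
    [-0.4,0,0,0,0,0,0.04],
    [-0.4,0,0,0,0,0,0],
    [-0.4,0,0,0,0,0,0],
  ],
)

```text
time: 8.17
tool_pos: [487.9, -9.8, 74.9]
eef_rot: [0.001, 0.256, 0.967, 0.0]
wrist_force: [0.6, -1.7, 8.9]
grip_width: 39.5
grip_force: 30.0
```

```bash
python3 - <<'E'
from h import *
s=ctrl.state();print(s['tool_pos'].round(2),s['wrist_force'].round(2),s['wrist_torque'].round(3),s['qpos'][[0,5]],2*np.degrees(np.arctan2(s['eef_rot'][2],s['eef_rot'][1])))
E
```

```text
[487.91  -9.84  74.91] [ 0.63 -1.66  8.92] [-0.317  0.022  0.112] [-0.07155347 -1.12592479] 150.38957640552988
```

The torque of 0.11 N m matches the detent alone, so the lock is free. I'll continue to the next click.

jog_arm(
  increments=[
    [-0.4,0,0,0,0,0,0.06],
    [-0.4,0,0,0,0,0,0.06],
    [-0.4,0,0,0,0,0,0.06],
    [-0.4,0,0,0,0,0,0.06],
    [-0.4,0,0,0,0,0,0.06],
    [-0.4,0,0,0,0,0,0.06],
    [-0.4,0,0,0,0,0,0.06],
    [-0.4,0,0,0,0,0,0.0236],
    [-0.4,0,0,0,0,0,0],
    [-0.4,0,0,0,0,0,0],
  ],
)

```text
time: 9.0
tool_pos: [487.9, -9.9, 74.9]
eef_rot: [0.001, 0.462, 0.887, 0.001]
wrist_force: [-0.0, -2.6, 9.5]
grip_width: 39.5
grip_force: 30.0
```

```bash
python3 - <<'E'
from h import *
s=ctrl.state();print(s['tool_pos'].round(2),s['wrist_force'].round(2),s['wrist_torque'].round(3),s['qpos'][[0,5]],2*np.degrees(np.arctan2(s['eef_rot'][2],s['eef_rot'][1])))
m=eyes.camera_model("wrist");im=eyes.read_camera("wrist")[:,:,::-1].copy();cv2.imwrite("pics/w3.png",im)
E
```

```text
[487.9   -9.95  74.93] [-0.02 -2.59  9.49] [-0.326  0.036  0.037] [-0.07171552 -0.68217864] 124.95881298288376
```

View pics/w3.png

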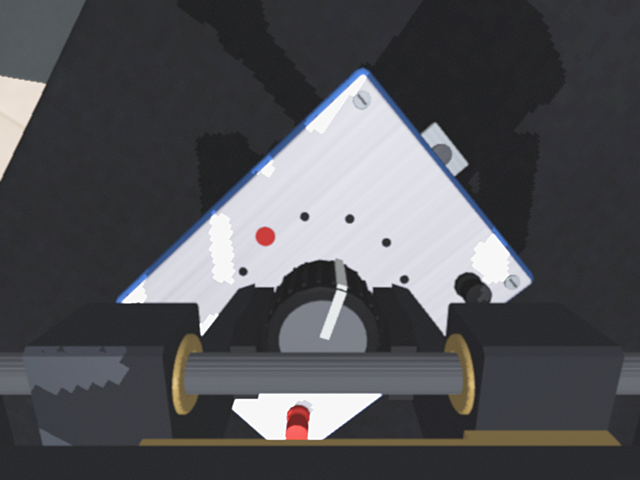

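The pointer at (340,265) now lines up with the second dot past red (349,218). The knob turned with the gripper, and the force is steady. On to clicks 3 and 4.

jog_arm(
  increments=[
    [-0.4,0,0,0,0,0,0.0654],
    [-0.4,0,0,0,0,0,0.0654],
    [-0.4,0,0,0,0,0,0.0654],
    [-0.4,0,0,0,0,0,0.0654],
    [-0.4,0,0,0,0,0,0.0654],
    [-0.4,0,0,0,0,0,0.0654],
    [-0.4,0,0,0,0,0,0.0654],
    [-0.4,0,0,0,0,0,0.0654],
    [-0.4,0,0,0,0,0,0],
  ],
)

```text
time: 9.8
tool_pos: [487.9, -10.0, 74.9]
eef_rot: [0.001, 0.677, 0.736, 0.001]
wrist_force: [-0.7, -2.2, 8.8]
grip_width: 39.2
grip_force: 30.0
```

jog_arm(
  increments=[
    [-0.4,0,0,0,0,0,0.0654],
    [-0.4,0,0,0,0,0,0.0654],
    [-0.4,0,0,0,0,0,0.0654],
    [-0.4,0,0,0,0,0,0.0654],
    [-0.4,0,0,0,0,0,0.0654],
    [-0.4,0,0,0,0,0,0.0654],
    [-0.4,0,0,0,0,0,0.0654],
    [-0.4,0,0,0,0,0,0.0654],
    [-0.4,0,0,0,0,0,0],
  ],
)

```text
time: 10.55
tool_pos: [487.9, -10.1, 74.9]
eef_rot: [0.0, 0.844, 0.536, 0.001]
wrist_force: [-1.5, -2.3, 9.2]
grip_width: 39.4
grip_force: 30.0
```

```bash
python3 - <<'E'
from h import *
s=ctrl.state();print(s['tool_pos'].round(2),s['wrist_force'].round(2),s['wrist_torque'].round(3),s['qpos'][[0,5]],2*np.degrees(np.arctan2(s['eef_rot'][2],s['eef_rot'][1])))
m=eyes.camera_model("wrist");im=eyes.read_camera("wrist")[:,:,::-1].copy();cv2.imwrite("pics/w4.png",im)
E
```

```text
[487.89 -10.09  74.92] [-1.48 -2.3   9.25] [-0.603  0.046  0.045] [-0.07181331  0.36690423] 64.85771270913621
```

View pics/w4.png

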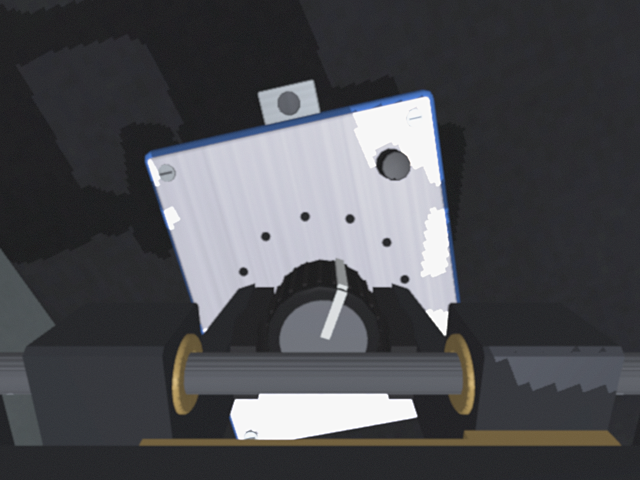

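The pointer keeps the same place (340,265) against the dot at (349,218) after 90° of turn, so it is on click 4. One more click remains.

jog_arm(
  increments=[
    [-0.4,0,0,0,0,0,0.0654],
    [-0.4,0,0,0,0,0,0.0654],
    [-0.4,0,0,0,0,0,0.0654],
    [-0.4,0,0,0,0,0,0.0654],
    [-0.4,0,0,0,0,0,0.0654],
    [-0.4,0,0,0,0,0,0.0654],
    [-0.4,0,0,0,0,0,0.0654],
    [-0.4,0,0,0,0,0,0.0654],
    [-0.4,0,0,0,0,0,0],
    [-0.4,0,0,0,0,0,0],
  ],
)

```text
time: 11.43
tool_pos: [487.7, -10.2, 74.9]
eef_rot: [0.0, 0.954, 0.301, 0.001]
wrist_force: [-1.0, -2.4, 9.7]
grip_width: 39.5
grip_force: 30.0
```

jog_arm(
  increments=[
    [-0.4,0,0,0,0,0,0],
    [-0.4,0,0,0,0,0,0],
  ],
)

```text
time: 11.6
tool_pos: [487.7, -10.2, 74.9]
eef_rot: [0.0, 0.954, 0.301, 0.001]
wrist_force: [-0.2, -3.0, 9.6]
grip_width: 39.3
grip_force: 30.0
```

```bash
python3 - <<'E'
from h import *
s=ctrl.state();print(s['tool_pos'].round(2),s['wrist_force'].round(2),s['wrist_torque'].round(3),s['qpos'][[0,5]],2*np.degrees(np.arctan2(s['eef_rot'][2],s['eef_rot'][1])))
E
```

```text
[487.75 -10.16  74.94] [-0.21 -3.02  9.57] [-0.718  0.11  -0.002] [-0.07180116  0.88738372] 35.04901557436748
```

The torque is about 0, so it sits on the click at 120°. I'll let it rise while still gripped, then release.

jog_arm(
  increments=[
    [-0.4,0,0,-0.0007,0,0,0],
    [-0.4,0,0,-0.0007,0,0,0],
    [-0.4,0,0,-0.0007,0,0,0],
    [-0.4,0,0,0,0,0,0],
    [-0.4,0,0,0,0,0,0],
  ],
)

```text
time: 12.02
tool_pos: [487.6, -10.2, 76.5]
eef_rot: [0.0, 0.954, 0.301, 0.0]
wrist_force: [0.7, -2.6, 5.0]
grip_width: 39.3
grip_force: 30.0
```

jog_arm(
  increments=[
    [-0.4,0,0,-0.0007,0,0,0],
    [-0.4,0,0,-0.0007,0,0,0],
    [-0.4,0,0,-0.0007,0,0,0],
    [-0.4,0,0,0,0,0,0],
    [-0.4,0,0,0,0,0,0],
  ],
)

```text
time: 12.43
tool_pos: [487.5, -10.2, 78.5]
eef_rot: [0.0, 0.954, 0.301, 0.0]
wrist_force: [1.9, -2.9, 5.6]
grip_width: 39.4
grip_force: 30.0
```

The knob is following freely, so I'll open and then withdraw.

jog_arm(
  increments=[
    [-0.4,0,0,-0.0006,0,0,0],
    [-0.1,0,0,0,0,0,0],
    [0.0,0,0,0,0,0,0],
    [0.1,0,0,0,0,0,0],
    [0.2,0,0,0,0,0,0],
    [0.3,0,0,0,0,0,0],
    [0.3,0,0,0,0,0,0],
    [0.3,0,0,0,0,0,0],
  ],
)

```text
time: 13.1
tool_pos: [486.7, -9.9, 78.4]
eef_rot: [-0.0, 0.954, 0.301, -0.0]
wrist_force: [0.8, -1.0, 0.1]
grip_width: 57.1
grip_force: 0.0
```

jog_arm(
  increments=[
    [0.3,0,0,-0.01,0,0,0],
    [0.3,0,0,-0.02,0,0,0],
    [0.3,0,0,-0.03,0,0,0],
    [0.3,0,0,-0.03,0,0,0],
    [0.3,0,0,-0.03,0,0,0],
    [0.3,0,0,-0.03,0,0,0],
    [0.3,0,0,-0.01,0,0,0],
    [0.3,0,0,0,0,0,0],
    [0.3,0,0,0,0,0,0],
  ],
)

```text
time: 13.85
tool_pos: [487.1, -10.1, 239.0]
eef_rot: [0.0, 0.954, 0.301, 0.0]
wrist_force: [-0.1, -0.1, -0.6]
grip_width: 57.0
grip_force: 0.0
```

```bash
python3 - <<'E'
from h import *
s=ctrl.state();print(s['tool_pos'],s['eef_rot'],s['wrist_force'],s['grip_width'])
m=eyes.camera_model("wrist");im=eyes.read_camera("wrist")[:,:,::-1].copy();cv2.imwrite("pics/w5.png",im)
print(proj(m,[487,-8,106]),proj(m,[451.8,0,62]))
# expected pointer tip direction for click 5: angle 167.4-150=17.4 deg
a=np.radians(17.4);print(proj(m,[487+18*np.cos(a),-8+18*np.sin(a),106]))
E
```

```text
[487.10626592 -10.10127694 239.01928669] [1.98158563e-04 9.53602706e-01 3.01067461e-01 4.73074082e-04] [-0.08971876 -0.09357366 -0.62663733] 57.042593467566405
[322.68029518 227.61741352] [291.53730904 242.9524884 ]
[330.21209689 204.5067492 ]
```

View pics/w5.png

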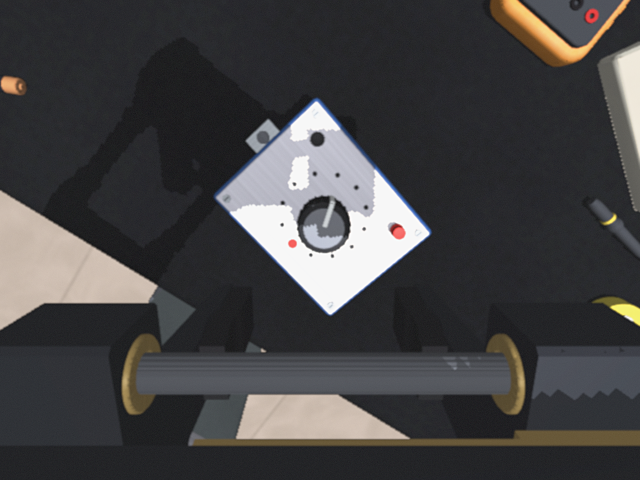

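The pointer runs from (324,228) to (332,200), towards the fifth dot (337,176) counted clockwise from red (292,243). The knob's size and height match its initial raised view, and the gripper is clear.

```bash
python3 -c "
from station import ctrl
print(ctrl.sign_off())"
```

```text
the job is handed in; nothing more can be done
None
```

I handed the job in with the knob's pointer on the fifth click past the red mark. The knob looked fully up and locked, and the gripper was clear; the hand-in returned no verdict.

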